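# Uncouple the drawbar from its tow ball and hold it up

## Task

On the hitch stand, first turn the index knob on top of the coupler until its pointer faces the long index mark, which frees the latch. Then pull the latch handle out sideways against its spring while the drawbar is still down, lift the coupler off the ball by that handle until it is at least 8 cm higher than it was, and finish while still holding it raised, steady, by the handle. Leave the knob on its mark and do not disturb the loose parts lying round the stand.

Things in the scene. Friction and masses are not known exactly. Their poses are not given: they have to be found in the camera images.
- hitch_stand: Fixed aluminium base plate 290 x 120 x 12 mm, at varying place and yaw. Origin: centre of its underside, on the bench. Its x axis runs along the drawbar from the coupler (x = -100 mm) to the hinge bracket (x = +110 mm); the latch handle sticks out on its -y side; z up. A 40 mm steel tow ball stands on it at x = -100 mm, y = 0, centre 60 mm above the bench.
- drawbar (a joint): Hinge angle of the dark steel drawbar (rad): 0 = level, coupler down on the ball; grows as the coupler end rises; stop at 0.75. It weighs 0.6 kg (varying by a third) and falls back if let go. While the latch is home it cannot be raised.
- drawbar_hinge (a point): Centre of the drawbar's hinge pin, 70 mm above the bench; the hinge axis is the stand's y axis. The coupler, knob and latch handle swing about it.
- coupler_socket (a point): Centre of the socket in the grey coupler head (80 x 68 mm, top face 92 mm above the bench when down), 210 mm from the hinge. At the ball's centre, 60 mm above the bench, when coupled; must end at least 80 mm higher.
- index_knob (a joint): Knob angle (rad): 0 = pointer at the index mark, positive = clockwise of it seen from above. Starts at 0.6 to 1.4, so turn it counter-clockwise seen from above; range -0.3 to 1.7. It stays where it is left (friction 0.06 N m). The latch cannot slide out unless the knob is within about 0.2 of 0.
- knob_grip (a point): On the knob's upright axis, where the TCP belongs: 119 mm above the bench. The knob: black skirt 48 mm across on the coupler head, with a bar grip 38 mm long, 12 mm wide, standing 97 to 124 mm above the bench, pinched across its width. At angle 0 the bar lies along the stand's x axis, the pinch along its y axis.
- knob_pointer (a point): Tip of the white pointer line at one end of the knob's bar, 24 mm from the axis, 98 mm above the bench. At knob angle 0 it faces the index mark: the long raised black line on the head's top face, toward the stand's -x (away from the hinge). The small dots at 30, 60 and 90 degrees are only divisions.
- latch (a joint): How far the latch is pulled out (m), 0 = home, stop at 0.016; it slides toward the stand's -y. The spring pulls it back with 6 N at home, 11 N fully out. The coupler comes off the ball from about 0.011 on.
- latch_handle (a point): Grasp point on the axis of the black latch handle, a level round rod 14 mm thick, 60 mm long, along the stand's y axis, with a 22 mm end flange 22 mm farther out. At rest: stand x = -100, y = -84, 58 mm above the bench. Pads closing along the stand's x take it from above. It moves with latch and drawbar; the rod may turn between the pads as the drawbar rises.
- collar_black: Bystander: loose black ring 36 mm across, 14 mm high; origin at the centre of its underside. Leave alone (within 25 mm).
- flange_brass: Bystander: loose brass flange 58 mm across, 28 mm high; origin at the centre of its underside. Leave alone (within 25 mm).
- bush_steel: Bystander: loose light metal bush 26 mm across, 32 mm high; origin at the centre of its underside. Leave alone (within 25 mm).

How it is judged:
On the way, in this order (a step that is already met when the one before it is completed fails the run):
1. the knob's pointer is set to the index mark (within 0.17 rad), with the latch home and the drawbar down (value of joint index_knob between -0.17 and 0.17 rad and value of joint latch below 0.004 m and value of joint drawbar below 0.05 rad), for 0.2 s.
2. the latch is pulled out at least 10 mm while the drawbar is still down (value of joint latch above 0.01 m and value of joint drawbar below 0.08 rad), for 0.1 s.
At the end, for the whole second after the job is handed in: the gripper's fingers hold the latch handle (over 2 N), the coupler socket is at least 75 mm above its coupled height and the drawbar at rest (under 0.05 rad/s), no loose part props it, and the knob is within 0.17 rad of its mark (value of joint index_knob between -0.17 and 0.17 rad and height (world z) of coupler_socket above 0.135 m and contact force between the fingers and latch above 2 N and velocity of joint drawbar between -0.05 and 0.05 rad/s and contact force between each of collar_black, flange_brass, bush_steel and hitch_stand below 0.2 N); the arm keeps its last pose, push and grip.
It fails at once if the collar black is shifted more than 25 mm (distance of collar_black from where it was at the start of the episode above 0.025 m).
It fails at once if the flange brass is shifted more than 25 mm (distance of flange_brass from where it was at the start of the episode above 0.025 m).
It fails at once if the bush steel is shifted more than 25 mm (distance of bush_steel from where it was at the start of the episode above 0.025 m).
It also fails if it takes over 51 s, if anything falls off the work surface, if the arm or the gripper's body presses on something with over 40 N, if the wrist force passes 120 N, or if a joint passes its speed limit or range.

## Robot

A 7-joint arm with a two-finger parallel gripper is mounted at the origin on a cart in front of the work surface, level with it; the furniture and walls round the work are solid. World frame = base frame: x ahead of the robot, y to its left, z up, the work surface at z = 0. Lengths are in m, angles in rad, forces in N, time in s.
With the tool pointing down it reaches from about 0.4 to 0.85 m from the base axis. Payload 10.4 kg.
Tool frame: the origin (TCP) lies between the finger pads, 19 mm behind the fingertips; this is the grasp point; z points along the fingers, y is the line along which they close (so a half turn about z gives the same grasp; the last joint's range is limited). The gripper opens to 85 mm and grips with 20 to 120 N. Pads are 22 mm wide; open, the fingers measure 114 mm over their backs; the gripper's body (76 mm by 85 mm) begins 54 mm behind the grasp point. The pads swing forward as they close: fully open they stand 13 mm farther back than shut.
Start: joints at [1.319, 0.332, -0.065, 1.46, 0.022, 1.35, -0.088], TCP at [0.142, -0.609, 0.25] pointing down, gripper open.
Joint ranges: [-2.6, 2.6], [-0.5, 2.12], [-1.47, 1.34], [0.16, 2.42], [-1.27, 4.41], [0.06, 2.06], [-2.6, 2.6]. Speed limits (rad/s): [2.22, 2.22, 2.79, 2.79, 3.14, 3.14, 3.14].

## Interface

Orientations are given as a unit quaternion [x, y, z, w].
In Python, from workcell import get_obs, optics, job gives the robot as it stands. The module is installed in compiled form; this text tells all that it offers.
- The arm moves only by the tool send_rows, never from a script. Its argument "plan" is a list that holds one entry, the list of rows, each a list of 7 numbers: the turn, a rotation vector about the tool's x, y, z in units of 1.5 rad (1.0 is 1.5 rad), then the shift along the tool's x, y, z in units of 20 cm (1.0 is 20 cm), then the opening, from 0 (shut) to 1 (fully open). A call has 1 to 20 rows; each row shifts and turns the commanded pose from where the row before left it, along the tool's axes as they then stand; what a row does not reach is not made up. A row lasts 1/12 s, in which the tool goes at most 41.7 mm and 7.16 degrees, less where a joint would pass 70% of its speed; a pose out of reach is approached as far as the arm can. A call with a number of a shift or a turn outside -1 to 1 is refused whole. A call with a gripper value outside its range is refused whole. The fingers move at their own pace and stop on an object; "squeeze" is the grip in N (left out, the last holds). Time passes only in rows, so rows that do not move let the fingers close. It gives the time, the measured TCP pose, the force, the opening and the grip force at its end, in the units of the state.
- get_obs(): the state, without advancing time (a new reading comes with each control period).
- optics.camera(name): name is "scene" or "top" or "wrist"; returns the picture (480x640x3 uint8, red, green, blue); there is no depth.
- optics.get_calibration(name): a dict with "intrinsics" (3x3 intrinsics, pixels), "world_from_camera" (4x4, takes a point from camera to world coordinates); the wrist camera has in their place "T_tool_cam" (4x4, takes a point from camera to tool coordinates, whose origin is the TCP and whose axes are the flange's). Camera axes: x right, y up, looking along -z (the intrinsics and any distortion apply to the point x, -y, -z); pixel columns grow to the right and rows downward; lengths in m; the calibration is good to about 2 mm. A picture is of the moment at which its call begins: read the wrist's pose just before it. get_calibration takes no time and is no camera call.
- job.hand_in(): hands the job in; it is judged then, once.
The state is a dict: "clock": time; "joint_pos": joint angles; "joint_velocities": joint speeds; "tau": joint torques, N m; "position": TCP position; "ee_rot": TCP orientation; "ft_force": force on the tool from outside, world axes, zero at the start; "torque": the same for the moment, N m; "grip_width": opening from 0.0 (shut) to 1.0 (fully open); "grasp_force": force on a finger pad.
Only numpy, scipy, OpenCV 4.12 (cv2) and the standard library are available. Lean on these libraries where they do the work, as an engineer would, in place of code of your own. Each camera call takes 0.05 s, during which the arm holds its last target. There are 200 camera calls.

## Working session

There is one attempt and no reset: what is moved stays moved. The work goes in short steps, Python scripts to look and compute and a tool call to move; the robot and the scene stay as the last step left them, time stands still between calls to the robot, and variables do not carry over. Pictures are saved under pics/ and viewed, at most 10 in all, crops included, and the job is handed in when it is done.

Besides the shell and the picture viewer there is one more tool, called after ">>>" as a command line: name --argument value ..., lists and objects as JSON in quotes. send_rows: Moves the arm, as the interface text tells. Its arguments: {"type":"object","properties":{"plan":{"type":"array"},"squeeze":{"type":"number"}},"required":["plan"]}

```bash
mkdir -p pics
cat > h.py <<'E'
import numpy as np, cv2
from workcell import get_obs, optics, job
from scipy.spatial.transform import Rotation as R
def cam(n):
    c=optics.get_calibration(n); o=get_obs()
    if n=='wrist':
        T=np.eye(4);T[:3,:3]=R.from_quat(o['ee_rot']).as_matrix();T[:3,3]=o['position'];T=T@np.array(c['T_tool_cam'])
    else: T=np.array(c['world_from_camera'])
    return np.array(c['intrinsics']),T,c
def snap(n,f):
    K,T,c=cam(n); im=optics.camera(n); cv2.imwrite(f,im[:,:,::-1]); np.savez(f+'.npz',K=K,T=T); return im
def ray(f,uv,z):
    d=np.load(f+'.npz');K,T=d['K'],d['T']
    p=np.linalg.inv(K)@np.array([uv[0],uv[1],1.]); v=T[:3,:3]@np.array([p[0],-p[1],-p[2]])
    s=(z-T[2,3])/v[2]; return T[:3,3]+s*v
def proj(f,P):
    d=np.load(f+'.npz');K,T=d['K'],d['T']
    q=T[:3,:3].T@(np.array(P)-T[:3,3]); q=K@np.array([q[0],-q[1],-q[2]]); return q[:2]/q[2]
E
python3 - <<'E'
from h import *
for n in ['top','scene','wrist']: snap(n,f'pics/{n}0.png')
o=get_obs(); print(o)
for n in ['top','scene','wrist']:
    c=optics.get_calibration(n);print({k:np.round(v,3).tolist() if not isinstance(v,str) else v for k,v in c.items()})
E
```

```text
{'clock': 0.15, 'joint_pos': array([ 1.31938717,  0.33271955, -0.06471125,  1.46074741,  0.02158048,
        1.34992041, -0.08848953]), 'joint_velocities': array([ 7.35776451e-04, -2.25966741e-03, -4.71929679e-04, -1.70375633e-03,
       -1.77244859e-03, -7.71897682e-07,  4.91638273e-04]), 'tau': array([ 1.37158495e-03, -6.25825882e+01,  4.96099773e-02, -3.91852427e+01,
        1.63337484e-02,  7.56466150e-03,  8.15277258e-05]), 'position': array([ 0.14171229, -0.60844317,  0.24940366]), 'ee_rot': array([ 9.93460856e-01,  1.14171907e-01, -7.56030578e-05, -5.44986175e-04]), 'ft_force': array([-0.1018892 ,  0.08416615, -0.78009695]), 'torque': array([-0.0001893 ,  0.00960481,  0.01193681]), 'grasp_force': 0.0, 'grip_width': 1.0001374281225321}
{'intrinsics': [[490.803, 0.0, 321.75], [0.0, 490.803, 245.713], [0.0, 0.0, 1.0]], 'world_from_camera': [[-0.005, 0.986, -0.167, 0.426], [-1.0, -0.007, -0.013, -0.261], [-0.014, 0.166, 0.986, 0.939], [0.0, 0.0, 0.0, 1.0]]}
{'intrinsics': [[542.306, 0.0, 322.551], [0.0, 542.306, 236.763], [0.0, 0.0, 1.0]], 'world_from_camera': [[-0.914, 0.155, -0.375, 0.262], [-0.405, -0.365, 0.838, 0.465], [-0.007, 0.918, 0.396, 0.439], [0.0, 0.0, 0.0, 1.0]]}
{'intrinsics': [[406.63, 0.0, 320.887], [0.0, 406.63, 238.869], [0.0, 0.0, 1.0]], 'T_tool_cam': [[-0.0, 0.963, 0.271, 0.069], [1.0, 0.0, 0.0, 0.0], [0.0, 0.271, -0.963, -0.126], [0.0, 0.0, 0.0, 1.0]]}
```

View pics/top0.png

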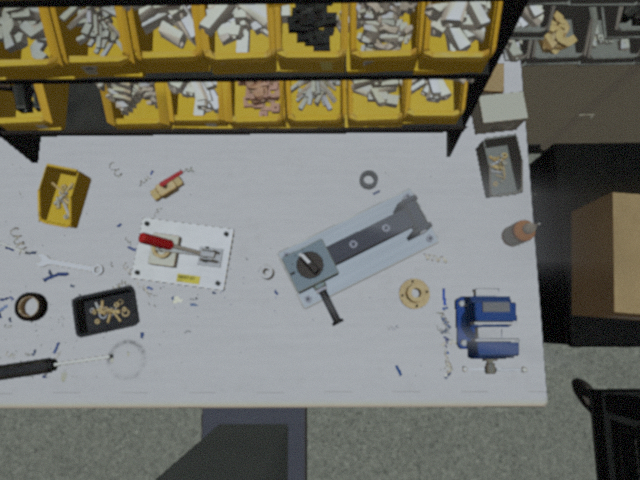

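View pics/scene0.png

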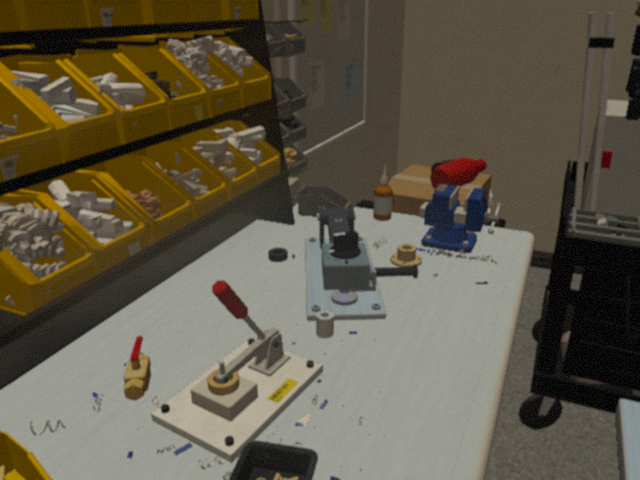

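The top view shows the stand with the coupler near (310,265), the hinge near (410,215), and the handle tip at (336,320). The bush is at (267,272), the flange at (414,293) and the collar at (368,180). Next I measure from an enlarged crop.

Run:
```python
from h import *
im=cv2.imread('pics/top0.png')
c=cv2.resize(im[175:345,250:450],None,fx=4,fy=3.5,interpolation=cv2.INTER_CUBIC) if 0 else cv2.resize(im[190:340,255:445],None,fx=4,fy=4,interpolation=cv2.INTER_CUBIC)
cv2.imwrite('pics/top0c.png',c)
f='pics/top0.png'
for n,uv,z in [('bush',(267,272),.032),('flange',(414,293),.02),('collar',(368,180),.014),('tip',(336,320),.058)]: print(n,ray(f,uv,z))
```

```text
bush [ 0.5303023  -0.14631875  0.032     ]
flange [ 0.49048942 -0.41982364  0.02      ]
collar [ 0.71168638 -0.3392343   0.014     ]
tip [ 0.44085131 -0.27342577  0.058     ]
```

View pics/top0c.png

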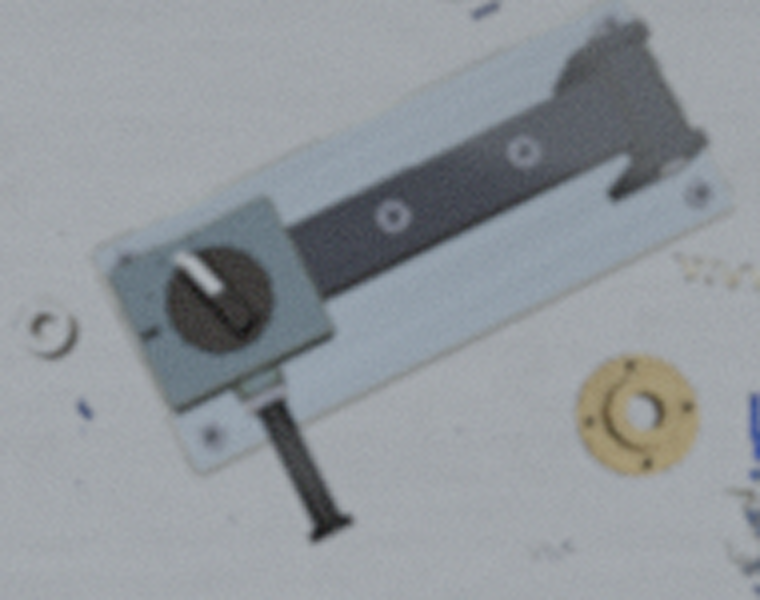

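The crop shows the knob centre at about (220,300), the pointer tip at (180,255), the index mark at (150,333), and the handle running from (272,405) to (330,527).

Run:
```python
from h import *
f='pics/top0.png'
r=lambda p,z: ray(f,(255+(p[0]+.5)/4-.5,190+(p[1]+.5)/4-.5),z)
pl=np.array([r(p,.012) for p in [(95,245),(195,474),(737,208),(630,0)]])
hd=np.array([r(p,.092) for p in [(108,270),(178,411),(334,330),(270,196)]])
c=pl[:,:2].mean(0);
for a,b in [(0,3),(1,2)]: d=pl[b]-pl[a];print('plate long',np.linalg.norm(d),np.degrees(np.arctan2(d[1],d[0])))
for a,b in [(0,1),(3,2)]: d=pl[b]-pl[a];print('short',np.linalg.norm(d),np.degrees(np.arctan2(d[1],d[0])))
for a,b in [(0,3),(1,2)]: d=hd[b]-hd[a];print('head long',np.linalg.norm(d),np.degrees(np.arctan2(d[1],d[0])))
print('plate c',c,'head c',hd.mean(0))
h0,h1=r((272,405),.058),r((330,527),.058);d=h1-h0;print('handle',h0,h1,np.degrees(np.arctan2(d[1],d[0])))
print('skirt',r((220,300),.097),'mark',r((150,333),.092))
p,q=r((181,253),.098),r((252,337),.124);print('pointer',p)
for yaw in [None]:
    d=pl[3]+pl[2]-pl[0]-pl[1];y=np.arctan2(d[1],d[0]);Rz=R.from_euler('z',y).as_matrix()
    S=lambda v: Rz@np.array(v)+[c[0],c[1],0]
    print('yaw',np.degrees(y))
    for n,v in dict(knob=(-.1,0,.119),handle=(-.1,-.084,.058),flange=(-.1,-.106,.058),hinge=(.11,0,.07)).items(): P=S(v);print(n,P,(proj(f,P)-[255,190])*4)
    k=S((-.1,0,.098)); e=Rz.T@(p-k); print('pointer in stand',e, 'angle cw from -x', -np.degrees(np.arctan2(-e[1],-e[0])))
```

```text
plate long 0.2857105919429089 -65.40588868509796
plate long 0.28758509270428834 -64.28607201922664
short 0.11923034308789705 -156.24362103060508
short 0.11359727897797187 -155.36738029793858
head long 0.07789435578838905 -65.50925804429146
head long 0.07594830909691108 -62.86692171211105
plate c [ 0.57948013 -0.31880963] head c [ 0.53525478 -0.2290922   0.092     ]
handle [ 0.49261987 -0.24996336  0.058     ] [ 0.43842863 -0.27539695  0.058     ] -154.85790884029075
skirt [ 0.53515007 -0.22819258  0.097     ] mark [ 0.52157831 -0.19759228  0.092     ]
pointer [ 0.55568114 -0.21132592  0.098     ]
yaw -64.84414956565037
knob [ 0.53697194 -0.22829414  0.119     ] [216.71937946 287.50548493]
handle [ 0.46093893 -0.26400103  0.058     ] [302.39084337 474.51637843]
flange [ 0.44102552 -0.27335283  0.058     ] [323.83168066 519.60386814]
hinge [ 0.62623915 -0.41837666  0.07      ] [640.77638029 103.4643004 ]
pointer in stand [-7.40592698e-03  2.41476086e-02 -2.77555756e-17] angle cw from -x 72.94953688856651
```

>>> send_rows --plan '[[[0,0,0,0.16,-0.096,0,0.6],[0,0,0,0.168,-0.1,0,0.6],[0,0,0,0.168,-0.1,0,0.6],[0,0,0,0.168,-0.1,0,0.6],[0,0,0,0.168,-0.1,0,0.6],[0,0,0,0.168,-0.1,0,0.6],[0,0,0,0.168,-0.1,0,0.6],[0,0,0,0.168,-0.1,0,0.6],[0,0,0,0.168,-0.1,0,0.6],[0,0,0,0.168,-0.1,0,0.6],[0,0,0,0.168,-0.1,0,0.6],[0,0,0,0.168,-0.1,0,0.6],[0,0,0,0.168,-0.1,0,0.6],[0,0,0,0.168,-0.1,0,0.6],[0,0,-0.0675,0,0,0,0.6],[0,0,-0.0675,0,0,0,0.6],[0,0,-0.0675,0,0,0,0.6],[0,0,-0.0675,0,0,0,0.6],[0,0,-0.0675,0,0,0,0.6],[0,0,0,0,0,0,0.6]]]'

```text
clock: 1.82
position: [0.5349, -0.2305, 0.2497]
ee_rot: [0.932, 0.362, -0.0, -0.0]
ft_force: [0.6, 0.3, 0.4]
grip_width: 0.603
grasp_force: 0.0
```

Run:
```python
from h import *
o=get_obs();m=R.from_quat(o['ee_rot']).as_matrix();print(o['clock'],o['position'],'yaw x',np.degrees(np.arctan2(m[1,0],m[0,0])),m[:,2],o['joint_pos'],o['grip_width'])
snap('wrist','pics/w1.png')
for P in [(.536,-.2285,.124),(.46,-.263,.058)]: print(proj('pics/w1.png',P))
```

```text
1.8167 [ 0.53490692 -0.23045102  0.24973805] yaw x 42.38616192227066 [-4.23175833e-04  2.06286672e-04 -9.99999889e-01] [ 0.73406294  0.27804132 -0.48891477  1.55733509  0.13272476  1.33984509
 -0.60042239] 0.6029121402255626
[319.73106741 232.80941385]
[289.7676791 303.2657082]
```

View pics/w1.png

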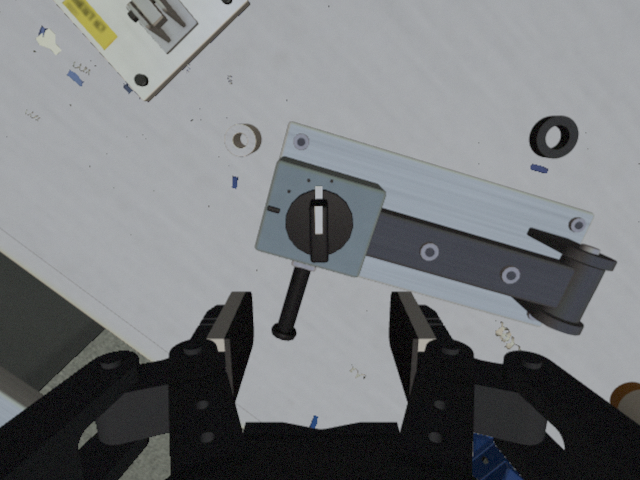

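The wrist view shows the bar upright, centred at about (319,231). The mark is at (273,209), the pointer tip at (319,187), and the handle rod runs from (300,268) to its end flange at (284,332). My estimate agrees with this, so I refine the numbers.

Run:
```python
from h import *
f='pics/w1.png'
k=ray(f,(319,222),.097);b=ray(f,(319,231),.124);p=ray(f,(319.5,187),.098);m=ray(f,(273.5,209.5),.093)
print('skirt',k,'bar',b)
K=(k+b)/2
a=lambda v:np.degrees(np.arctan2(v[1]-K[1],v[0]-K[0]))
print('pointer',a(p),np.hypot(*(p-K)[:2]),'mark',a(m))
t=ray(f,(284,331),.058);s=ray(f,(300.5,270),.058);d=t-s;print('rod',s,t,np.degrees(np.arctan2(d[1],d[0])))
```

```text
skirt [ 0.53609335 -0.22758489  0.097     ] bar [ 0.53656903 -0.22735026  0.124     ]
pointer 41.661017446872606 0.02456530411404388 mark 118.6711249563355
rod [ 0.48855958 -0.24982651  0.058     ] [ 0.4369704  -0.27651327  0.058     ] -152.64775397191173
```

>>> send_rows --plan '[[[0,0,0,0.016,-0.006,0.12,0.6],[0,0,0,0,0,0.15,0.6],[0,0,0,0,0,0.15,0.6],[0,0,0,0,0,0.12,0.5],[0,0,0,0,0,0.08,0.5],[0,0,0,0,0,0.034,0.5],[0,0,0,0,0,0,0],[0,0,0,0,0,0,0],[0,0,0,0,0,0,0],[0,0,0,0,0,0,0],[0,0,0,0,0,0,0],[0,0,0,0,0,0,0]]]' --squeeze 30

```text
clock: 2.87
position: [0.5368, -0.227, 0.1205]
ee_rot: [0.933, 0.359, 0.0, 0.0]
ft_force: [-3.4, 3.2, 3.8]
grip_width: 0.128
grasp_force: 33.6
```

>>> send_rows --plan '[[[0,0,-0.058,0,0,0,0],[0,0,-0.058,0,0,0,0],[0,0,-0.058,0,0,0,0],[0,0,-0.058,0,0,0,0],[0,0,-0.058,0,0,0,0],[0,0,-0.058,0,0,0,0],[0,0,-0.058,0,0,0,0],[0,0,-0.058,0,0,0,0],[0,0,-0.058,0,0,0,0],[0,0,-0.058,0,0,0,0],[0,0,-0.058,0,0,0,0],[0,0,-0.058,0,0,0,0],[0,0,-0.058,0,0,0,0],[0,0,-0.058,0,0,0,0],[0,0,-0.058,0,0,0,0],[0,0,0,0,0,0,0],[0,0,0,0,0,0,0],[0,0,0,0,0,0,0]]]'

```text
clock: 4.37
position: [0.535, -0.2265, 0.1204]
ee_rot: [0.523, 0.852, -0.001, -0.002]
ft_force: [-15.6, 5.8, 13.9]
grip_width: 0.131
grasp_force: 35.0
```

>>> send_rows --plan '[[[0,0,0,0,0,0,0.5],[0,0,0,0,0,0,0.5],[0,0,0,0,0,0,0.5],[0,0,0,0,0,0,0.5],[0,0,0,0,0,-0.08,0.5],[0,0,0,0,0,-0.12,0.6],[0,0,0,0,0,-0.15,0.6],[0,0,0,0,0,-0.15,0.6],[0,0,0,0,0,-0.15,0.6],[0,0,0,0,0,0,0.6],[0,0,0,0,0,0,0.6]]]'

```text
clock: 5.28
position: [0.5376, -0.2277, 0.2511]
ee_rot: [0.523, 0.852, 0.0, 0.002]
ft_force: [0.3, -0.2, -0.1]
grip_width: 0.604
grasp_force: 0.0
```

Run:
```python
from h import *
o=get_obs();m=R.from_quat(o['ee_rot']).as_matrix();print(o['clock'],o['position'],'yaw x',np.degrees(np.arctan2(m[1,0],m[0,0])),o['joint_pos'])
snap('wrist','pics/w2.png')
```

```text
5.2833 [ 0.53759505 -0.22772592  0.25111691] yaw x 116.86928593683598 [ 0.91778465  0.32155115 -0.73265256  1.54545205  0.21929782  1.35467932
  0.6332257 ]
```

View pics/w2.png

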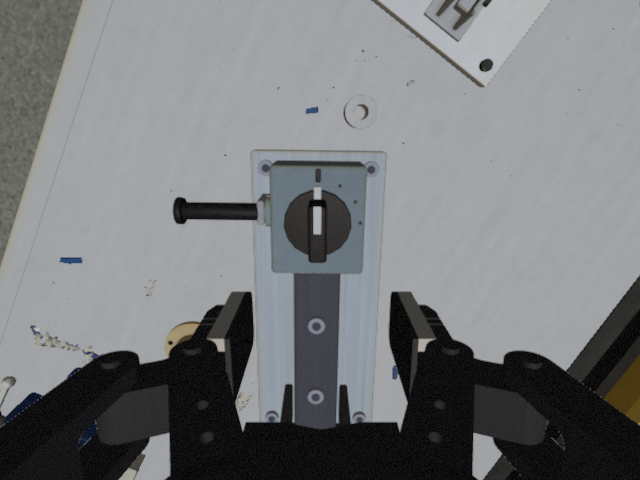

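The pointer at (317.5,193) lines up with the mark at (318,175). The handle rod lies along row 210.5, with its flange at column 181. Next I compute the handle grasp point.

Run:
```python
from h import *
f='pics/w2.png'
s,t=ray(f,(255,211.5),.058),ray(f,(181,210.5),.058);d=t-s;print('rod',s,t,np.degrees(np.arctan2(d[1],d[0])))
u=d/np.linalg.norm(d); print('grasp from flange',t-.022*u)
k,m=ray(f,(318,222),.097),ray(f,(318,175),.093);p=ray(f,(317.5,192),.098)
for q in (m,p): print(np.degrees(np.arctan2(*(q-k)[1::-1])))
a=np.radians(-64);print('from knob',k,k[:2]+.084*np.array([np.sin(a),-np.cos(a)]))
```

```text
rod [ 0.49069403 -0.25026751  0.058     ] [ 0.43768622 -0.27617563  0.058     ] -153.95244139738662
grasp from flange [ 0.45745168 -0.26651506  0.058     ]
116.78251060475802
117.64948855142337
from knob [ 0.53544822 -0.22680585  0.097     ] [ 0.45994952 -0.26362903]
```

>>> send_rows --plan '[[[0,0,0,0.011,-0.145,0,0.8],[0,0,0,0,-0.145,0,0.8],[0,0,0,0,-0.145,0,0.8],[0,0,0.0756,0,0,0,0.8],[0,0,0.0756,0,0,0,0.8],[0,0,0.0756,0,0,0,0.8],[0,0,0.0756,0,0,0,0.8],[0,0,0.0756,0,0,0,0.8],[0,0,0.0756,0,0,0,0.8],[0,0,0.0756,0,0,0,0.8],[0,0,0.0756,0,0,0,0.8],[0,0,0.0756,0,0,0,0.8],[0,0,0.0756,0,0,0,0.8],[0,0,0.0756,0,0,0,0.8],[0,0,0.0756,0,0,0,0.8],[0,0,0.0756,0,0,0,0.8],[0,0,0.0756,0,0,0,0.8],[0,0,0,0,0,0,0.8],[0,0,0,0,0,0,0.8]]]'

```text
clock: 6.92
position: [0.4576, -0.2647, 0.2481]
ee_rot: [0.974, 0.226, -0.001, -0.001]
ft_force: [-0.3, 0.2, -0.3]
grip_width: 0.802
grasp_force: 0.0
```

Run:
```python
from h import *
o=get_obs();m=R.from_quat(o['ee_rot']).as_matrix();print(o['clock'],o['position'],'yaw x',np.degrees(np.arctan2(m[1,0],m[0,0])),m[:,2],o['joint_pos'])
print('tool delta units',m.T@(np.array([.459,-.265,.058])-o['position'])/.2)
```

```text
6.9167 [ 0.45760388 -0.264694    0.2481471 ] yaw x 26.122941956323164 [-1.36449306e-03  8.31743807e-04 -9.99998723e-01] [ 0.95540157  0.16616612 -0.57102402  1.69164532  0.09234274  1.31240964
 -0.74799909]
tool delta units [0.00641045 0.00572842 0.95072348]
```

>>> send_rows --plan '[[[0,0,0,0.006,0.006,0.12,0.7],[0,0,0,0,0,0.16,0.7],[0,0,0,0,0,0.16,0.7],[0,0,0,0,0,0.16,0.7],[0,0,0,0,0,0.15,0.7],[0,0,0,0,0,0.1,0.7],[0,0,0,0,0,0.06,0.7],[0,0,0,0,0,0.04,0.7],[0,0,0,0,0,0,0.7],[0,0,0,0,0,0,0],[0,0,0,0,0,0,0],[0,0,0,0,0,0,0],[0,0,0,0,0,0,0],[0,0,0,0,0,0,0],[0,0,0,0,0,0,0]]]' --squeeze 60

```text
clock: 8.17
position: [0.4599, -0.2651, 0.0602]
ee_rot: [0.974, 0.225, 0.0, 0.0]
ft_force: [-2.5, 3.6, 6.6]
grip_width: 0.138
grasp_force: 58.4
```

>>> send_rows --plan '[[[0,0,0,-0.012,0,0,0],[0,0,0,-0.012,0,0,0],[0,0,0,-0.012,0,0,0],[0,0,0,-0.012,0,0,0],[0,0,0,-0.012,0,0,0],[0,0,0,-0.012,0,0,0],[0,0,0,0,0,0,0],[0,0,0,0,0,0,0],[0,0,0,0,0,0,0],[0,0,0,0,0,0,0]]]'

```text
clock: 9.0
position: [0.4494, -0.2702, 0.0605]
ee_rot: [0.974, 0.225, 0.002, 0.0]
ft_force: [7.4, 5.2, 0.7]
grip_width: 0.135
grasp_force: 58.5
```

Run:
```python
from h import *
o=get_obs();m=R.from_quat(o['ee_rot']).as_matrix();print(o['position'],m.T@o['ft_force'],o['ft_force'],m.T@(o['position']-np.array([.4599,-.2651,.0602])))
snap('wrist','pics/w3.png');snap('top','pics/top3.png')
a=cv2.imread('pics/top3.png')[190:340,255:445];cv2.imwrite('pics/top3c.png',cv2.resize(a,None,fx=4,fy=4,interpolation=cv2.INTER_CUBIC))
```

```text
[ 0.44940011 -0.27023422  0.06051231] [ 8.89665987 -1.43055358 -0.6681678 ] [7.3616539  5.19148138 0.70573471] [-1.16864051e-02  3.09248224e-06 -3.65221578e-04]
```

View pics/w3.png

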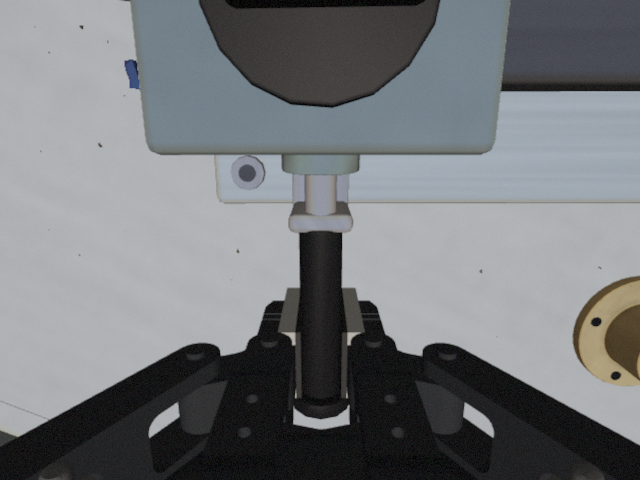

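The latch shaft is exposed by about 12 mm, and the pads hold the rod short of its flange. I'll pull a little further, then lift along the arc.

>>> send_rows --plan '[[[0,0,0,-0.01,0,0,0],[0,0,0,-0.01,0,0,0],[0,0,0,0,0,0,0],[0,0,0,0,0,0,0],[0,0,0,0,0,0,0]]]'

```text
clock: 9.52
position: [0.446, -0.2719, 0.0605]
ee_rot: [0.974, 0.225, 0.003, 0.0]
ft_force: [8.6, 6.7, -1.1]
grip_width: 0.137
grasp_force: 58.5
```

>>> send_rows --plan '[[[0,0,0,0,0,-0.024,0],[0,0,0,0,0,-0.024,0],[0,0,0,0,0,-0.024,0],[0,0,0,0,0,-0.024,0],[0,0,0,0,0.002,-0.024,0],[0,0,0,0,0.002,-0.024,0],[0,0,0,0,0.002,-0.024,0],[0,0,0,0,0.002,-0.024,0]]]'

```text
clock: 10.18
position: [0.4461, -0.2729, 0.0984]
ee_rot: [0.974, 0.225, 0.002, -0.0]
ft_force: [10.2, 4.0, -7.2]
grip_width: 0.137
grasp_force: 58.3
```

Rising freely with modest force, so I continue.

>>> send_rows --plan '[[[0,0,0,0,0.004,-0.024,0],[0,0,0,0,0.004,-0.024,0],[0,0,0,0,0.004,-0.024,0],[0,0,0,0,0.004,-0.024,0],[0,0,0,0,0.006,-0.024,0],[0,0,0,0,0.006,-0.024,0],[0,0,0,0,0.006,-0.024,0],[0,0,0,0,0.006,-0.024,0],[0,0,0,0,0.008,-0.024,0],[0,0,0,0,0.008,-0.024,0],[0,0,0,0,0.008,-0.024,0],[0,0,0,0,0.008,-0.016,0],[0,0,0,0,0,0,0],[0,0,0,0,0,0,0],[0,0,0,0,0,0,0],[0,0,0,0,0,0,0],[0,0,0,0,0,0,0],[0,0,0,0,0,0,0]]]'

```text
clock: 11.68
position: [0.4524, -0.2854, 0.1542]
ee_rot: [0.974, 0.226, 0.002, -0.0]
ft_force: [9.1, 6.0, -3.9]
grip_width: 0.137
grasp_force: 58.6
```

Run:
```python
from h import *
o=get_obs();print(o['clock'],o['position'],o['ft_force'],o['grasp_force'],np.abs(o['joint_velocities']).max())
a=snap('wrist','pics/w4.png')[:,:,::-1];b=snap('scene','pics/s4.png')[170:380,230:480,::-1]
cv2.imwrite('pics/c4.png',np.hstack([cv2.resize(a,(400,300)),cv2.resize(b,(357,300))]))
```

```text
11.6833 [ 0.45238468 -0.28539842  0.154212  ] [ 9.10937937  5.99297962 -3.91113718] 58.558217883110046 0.0011542930203252662
```

View pics/c4.png

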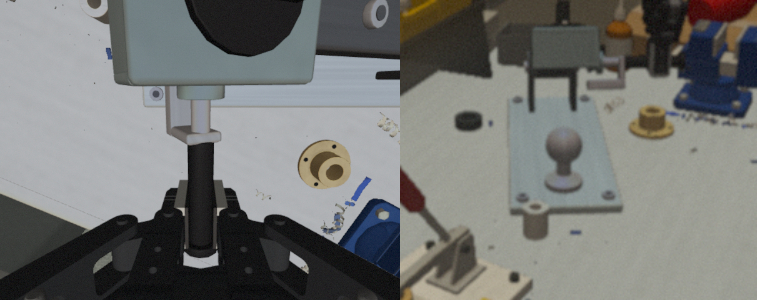

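The coupler is off the ball, up by about 94 mm, and held by the handle. The loose parts have not moved and the arm is still.

```bash
python3 -c "
from h import *
print(job.hand_in())"
```

```text
the job is handed in; nothing more can be done
None
```

I handed the job in at about 12 s. The knob is on its mark, and the latch was pulled about 15 mm with the drawbar still down. The coupler is about 94 mm up by gripper height (80 mm asked), held still by the handle. The loose parts looked undisturbed, and hand-in returned no verdict.

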